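# Open the pastry case at the market stall

### The arm

A 6-joint arm with a two-finger parallel gripper is mounted at the origin on the work surface. World frame = base frame: x ahead of the robot, y to its left, z up, the work surface at z = 0. Lengths are in m, angles in degrees, forces in N, time in s.
With the tool pointing down it reaches from about 0.375 to 0.9 m from the base axis. Payload 3.1 kg.
Tool frame: the origin (TCP) lies on the centre line of the jaws, within the pads' length; the fingertips stand 25 mm ahead of it and the grasp point (between the pads) lies 6 mm ahead of it; z points along the fingers, y is the line along which they close (so a half turn about z gives the same grasp; the last joint's range is limited). The gripper opens to 87 mm and grips with 3 to 60 N. Pads are 19 mm wide; open, the fingers measure 117 mm over their backs; the gripper's body (75 mm by 190 mm) begins 51 mm behind the grasp point.
Start: joints at [-73.596, 30.224, 82.088, -0, 67.689, -10.227], TCP at [0.28, -0.559, 0.248] pointing down, gripper open.
Joint ranges: [-176.69, 176.69], [-43.24, 126.21], [12.49, 139.97], [-82, 262], [0, 151.66], [-163.58, 163.58]. Speed limits (degrees/s): [159.86, 159.86, 180, 180, 180, 180].

### API

Orientations are given as a 3x3 rotation matrix whose columns are the frame's x, y, z axes.
In Python, from rig import bot, cams, models gives the robot as it stands. The module is installed in compiled form; this text tells all that it offers.
- The arm moves only by the shell command python3 -m handwheel 'ROWS' [OPENING]. ROWS is JSON, a list of rows, each a list of 6 numbers: the shift along the world's x, y, z each as a share of 1 m, from -1 to 1, then the turn, a rotation vector about the world's x, y, z each as a share of 2 rad, from -1 to 1. In form: [[dx, dy, dz, wx, wy, wz], ...]. A call has exactly 8 rows; each row is the pose to reach, as a shift and turn from the pose commanded when the call began; what a row does not reach only later rows make up. A row lasts 1/12 s, in which the tool goes at most 41.7 mm and 7.16 degrees, less where a joint would pass 70% of its speed; a pose out of reach is approached as far as the arm can. A call with a number of a shift or a turn outside -1 to 1 is refused whole. A call with a gripper value outside its range is refused whole. OPENING is the opening, from -1 (shut) to 1 (fully open), so that 0 is half open, set as the call begins (- or left out, the last holds). The fingers move at their own pace and stop on an object; the grip force is fixed at half the most. Time passes only in rows, so rows that repeat a pose let the fingers close, or fill a call up. It gives the time, the measured TCP pose, the force, the opening and the grip force at its end, in the units of the state.
- bot.read_state(): the state, without advancing time (a new reading comes with each control period).
- cams.capture(name): name is "side" or "top" or "wrist"; returns (picture, depth): 400x640x3 uint8, blue, green, red; 400x640 float32, m along the optical axis (not along the pixel's ray), 0 where there is no reading.
- cams.calibration(name): a dict with "mtx" (3x3 intrinsics, pixels), "R" (3x3) and "t" (3): a world point X has camera coordinates R X + t; the wrist camera has in their place "tool_from_camera" (4x4, takes a point from camera to tool coordinates, whose origin is the TCP and whose axes are the flange's). Camera axes: x right, y down, z forward; pixel columns grow to the right and rows downward; lengths in m; the calibration is good to about 2 mm. A picture is of the moment at which its call begins: read the wrist's pose just before it. calibration takes no time and is no camera call.
- bot.hand_in(): hands the job in; it is judged then, once.
Trained networks look in the newest picture that a camera, given by its name, has taken for a name from the list of things; names that differ only in an ending like _2 or _b are one class to them, and where a whole thing is asked for, a point or a joint stands for the part that bears it (a point fixed in the world has none). Each returns a list of dicts, best first, with "conf" (0 to 1); they miss things now and then, are a little off and sometimes report something else, mostly with a low value. They report only what shows in the picture. A call takes as long as a camera call.
- models.spot_in(query, camera): "position" ([column, row] in pixels, amid what is visible of it).
- models.tip_of(query, camera): "position" ([column, row] in pixels: a listed point, or the origin of a listed thing).
The state is a dict: "time_s": time; "joint_positions": joint angles; "qvel": joint speeds; "tau": joint torques, N m; "position": TCP position; "tcp_rot": TCP orientation; "force": force on the tool from outside, world axes, zero at the start; "moment": the same for the moment, N m; "opening": opening from 0.0 (shut) to 1.0 (fully open); "grasp_force": force on a finger pad.
Only numpy, scipy, OpenCV 4.12 (cv2) and the standard library are available. Lean on these libraries where they do the work, as an engineer would, in place of code of your own. Each camera call takes 0.05 s, during which the arm holds its last target. There are 200 camera calls.

### The job

Open the blue-framed pastry case for serving, without gripping anything: press down on the black spot at the front of its lid until the push catch lets go, take the hand away so that the spring raises the lid ajar, then push the lid on over with the fingers until it leans back past upright and stays open by itself. Leave the orange-framed case shut and everything else on the table where it is.

Things in the scene. Friction and masses are not known exactly. Their poses are not given: they have to be found in the camera images.
- blue_case: The blue-framed serving case: cream box 170 mm front to back, 200 mm wide, walls 85 mm high, fixed to the table; shut, its lid top is 98 mm above the table. Lid is a clear window in a frame of blue. Origin: centre of the underside, on the table. x axis points from the front (latch) to the rear (hinge), z up.
- orange_case: The orange-framed serving case: cream box 170 mm front to back, 200 mm wide, walls 85 mm high, fixed to the table; shut, its lid top is 98 mm above the table. Lid is a clear window in a frame of orange. Origin: centre of the underside, on the table. x axis points from the front (latch) to the rear (hinge), z up. Built like the other case; it is to stay shut. The two cases may stand either way round.
- blue_lid (a joint): Blue-framed lid angle in rad about its rear hinge: 0 = shut and latched, about -0.04 = pushed down as far as it goes, grows as it opens; about 0.8 = ajar, as the spring leaves it; 1.57 = upright; 1.9 = leaning back on its stop. Left between ajar and upright it sinks back to ajar; past upright it falls slowly on to its stop. It does not latch again.
- orange_lid (a joint): Orange-framed lid angle in rad about its rear hinge: 0 = shut and latched, about -0.04 = pushed down as far as it goes, grows as it opens; about 0.8 = ajar, as the spring leaves it; 1.57 = upright; 1.9 = leaning back on its stop. Same make as the other.
- blue_pad (a point): Centre of the top of the black press spot on the blue-framed lid (disc 28 mm across, 2 mm proud of the lid), 24 mm behind the lid's front edge, midway across; moves with the lid. Pushing it about 4 mm down (2 to 5 N; full travel 6 mm) unhooks the lid; when the push ends, a spring pin lifts it ajar in under a second.
- blue_edge (a point): Middle of the front edge of the blue-framed lid, halfway through its thickness; moves with the lid, 174 mm from the hinge axis. Lid (underside smooth but for a small steel hook 26 mm long near its front right corner, 82 mm to the case's -y side of this point): 0.12 to 0.19 kg, 5 mm thick (front edge an 8 mm round bead), 212 mm wide; beyond ajar only its weight and a damped hinge resist. Push it up and back along its arc (the edge rises another 50 mm on its way to upright).
- blue_hinge (a point): Middle of the hinge axis of the blue-framed lid, at the rear of the case, 96 mm above the table, 83 mm behind the case's centre; the axis lies along the case's y.
- tumbler: Loose teal drinking tumbler with black cap, 76 mm across, 185 mm high; origin: centre of the underside. Leave alone.
- jar: Loose amber glass jar, 68 mm across, 100 mm high; origin: centre of the underside. Leave alone.
- mug: Loose white mug, 80 mm across and 95 mm high, handle on its y side; origin: centre of the underside. Leave alone.
- spatula: Loose wooden-handled spatula lying flat, some 250 mm long, handle towards its -x; origin at table level. Leave alone.
- kraft_box: Loose brown card box, 90 x 140 x 70 mm; origin: centre of the underside. Leave alone.
- card_reader: Loose black payment terminal lying flat, 75 x 150 x 20 mm; origin: centre of the underside. Leave alone.

How it is judged:
By the outcome, as a careful person would: the job done as asked, in the order asked, and still so for the second after the job is handed in, with the robot touching nothing.
It also fails if it takes over 45 s, if anything falls off the work surface, if the arm or the gripper's body presses on something with over 40 N, if the wrist force passes 120 N, or if a joint passes its speed limit or range.

## Working session

There is one attempt and no reset: what is moved stays moved. The work goes in short steps, Python scripts to look and compute and a shell command to move; the robot and the scene stay as the last step left them, time stands still between calls to the robot, and variables do not carry over. Pictures are saved under pics/ and viewed, at most 10 in all, crops included, and the job is handed in when it is done.

```bash
mkdir -p pics
cat > h.py <<'E'
import numpy as np, cv2
from rig import bot,cams,models
def world(cam,px,depth,st=None):
    c=cams.calibration(cam);u,v=px
    h=5 if 0 else 2
    p=depth[max(0,int(v)-h):int(v)+h+1,max(0,int(u)-h):int(u)+h+1];p=p[p>0]
    if len(p)==0:return None
    d=np.median(p);P=d*np.linalg.inv(c["mtx"])@np.array([u,v,1])
    if "R" in c:return c["R"].T@(P-c["t"])
    P=(c["tool_from_camera"]@np.r_[P,1])[:3]
    return np.array(st["tcp_rot"])@P+st["position"]
E
python3 - <<'E'
from h import *
np.set_printoptions(precision=3,suppress=True)
for cam in("top","side"):
    im,d=cams.capture(cam);cv2.imwrite(f"pics/{cam}0.png",im)
    for q in("blue_pad","blue_edge","blue_hinge","blue_case","orange_case","tumbler","jar","mug","spatula","kraft_box","card_reader"):
        r=models.tip_of(q,cam)[:1]
        for x in r: print(cam,q,round(x["conf"],2),np.array(x["position"]),world(cam,x["position"],d))
s=bot.read_state();print(s["time_s"],s["tcp_rot"],s["opening"])
E
```

```text
top blue_pad 0.72 [383.  219.2] [ 0.51  -0.172  0.101]
top blue_edge 0.81 [379.4 221.1] [ 0.504 -0.161  0.099]
top blue_hinge 0.62 [396.6 174.4] [ 0.653 -0.218  0.098]
top blue_case 0.94 [383.9 199.7] [ 0.572 -0.176  0.099]
top orange_case 0.88 [281.4 197.9] [0.579 0.15  0.098]
top tumbler 0.71 [324.6 135.9] [0.76  0.012 0.182]
top jar 0.9 [207.4 219.8] [0.51  0.386 0.094]
top mug 0.76 [457.8 213.9] [ 0.527 -0.418  0.077]
top spatula 0.65 [374.1 262.8] [ 0.365 -0.154  0.002]
top kraft_box 0.71 [390.7 139.7] [ 0.772 -0.205  0.069]
top card_reader 0.65 [227.2 275. ] [0.329 0.337 0.021]
side blue_pad 0.79 [354.3 155.2] [ 0.512 -0.17   0.1  ]
side blue_edge 0.81 [359.  156.2] [ 0.498 -0.17   0.099]
side blue_hinge 0.64 [306.  140.9] [ 0.694 -0.328 -0.001]
side blue_case 0.59 [331.  169.9] [ 0.568 -0.098  0.097]
side orange_case 0.87 [308.6 263.9] [0.565 0.222 0.097]
side tumbler 0.67 [250.7 211.2] [0.774 0.034 0.022]
side jar 0.78 [312.2 369.2] [0.51  0.446 0.08 ]
side mug 0.66 [354.2 123. ] [ 0.54  -0.41   0.037]
side spatula 0.97 [401.8 193.2] [ 0.357 -0.138  0.003]
side kraft_box 0.63 [274.8 159.1] [ 0.748 -0.143  0.068]
side card_reader 0.57 [400.8 353.3] [0.335 0.357 0.022]
1.2 [[ 0.894  0.448  0.   ]
 [ 0.448 -0.894 -0.   ]
 [-0.     0.    -1.   ]] 1.00000705849184
```

Run:
```python
import cv2
a=cv2.imread("pics/top0.png")[100:300,190:500];b=cv2.imread("pics/side0.png")
cv2.imwrite("pics/t1.png",cv2.resize(a,(775,500),interpolation=cv2.INTER_CUBIC))
```

```text
(no output)
```

View pics/t1.png

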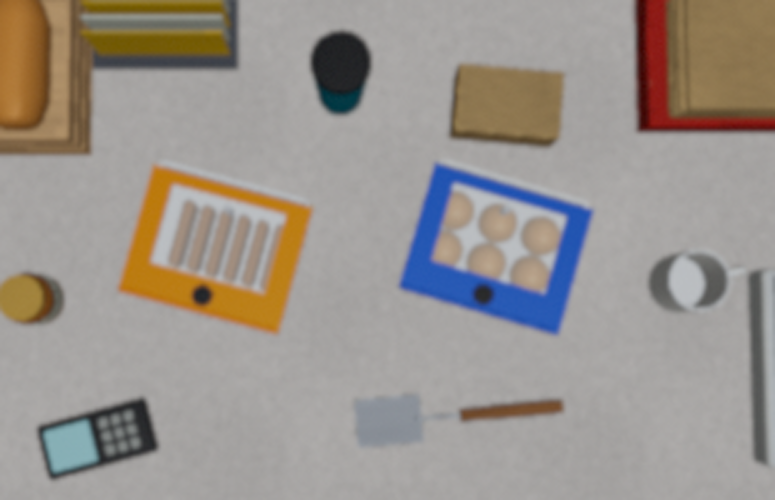

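View pics/side0.png

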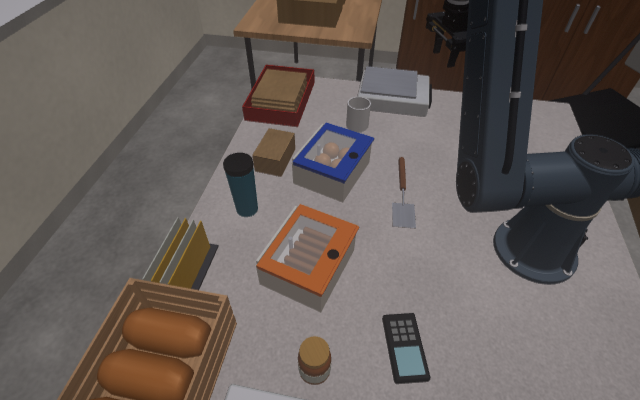

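The top view shows the blue case at right, with its black spot at about (383,218) in the full frame on the robot's side. Its hinge is at the rear, around (396,174), and it is yawed about -16°. Next I refine yaw and pad position.

Run:
```python
from h import *
np.set_printoptions(precision=4,suppress=True)
im,d=cams.capture("top");c=cams.calibration("top")
hsv=cv2.cvtColor(im,cv2.COLOR_BGR2HSV)
m=cv2.inRange(hsv,(105,120,60),(130,255,255));m[:150]=0;m[250:]=0
cn=max(cv2.findContours(m,0,2)[0],key=cv2.contourArea)
Ki=np.linalg.inv(c["mtx"]);C=-c["R"].T@c["t"]
def onz(p,z):
    r=c["R"].T@(Ki@np.r_[p,1]);return C+r*(z-C[2])/r[2]
P=np.array([onz(p[0],.098)[:2] for p in cn],np.float32)
r=cv2.minAreaRect(P*1000);print(r,cv2.boxPoints(r))
roi=np.zeros_like(m);cv2.drawContours(roi,[cn],-1,255,-1)
bl=(im.max(2)<60)&(roi>0);bl[:205]=0;ys,xs=np.nonzero(bl);print(len(xs),xs.mean(),ys.mean(),onz([xs.mean(),ys.mean()],.1))
print(cams.calibration("wrist")["tool_from_camera"],bot.read_state()["position"])
```

```text
((573.9501342773438, -189.34844970703125), (207.75250244140625, 164.22434997558594), 73.19123077392578) [[ 465.3074 -265.0416]
 [ 622.5153 -312.5317]
 [ 682.5928 -113.6553]
 [ 525.3849  -66.1652]]
20 382.75 217.25 [ 0.516  -0.1716  0.1   ]
[[-0.0006 -0.9595 -0.2816  0.0778]
 [ 1.     -0.0008  0.0006  0.0011]
 [-0.0008 -0.2816  0.9595 -0.1362]
 [ 0.      0.      0.      1.    ]] [ 0.2802 -0.5587  0.2476]
```

```bash
python3 -m handwheel '[[0.02,0.035,0,0,0,-0.06],[0.04,0.07,0,0,0,-0.12],[0.06,0.105,0,0,0,-0.18],[0.08,0.14,0,0,0,-0.24],[0.1,0.175,0,0,0,-0.3],[0.12,0.21,0,0,0,-0.36],[0.14,0.24,0,0,0,-0.379],[0.16,0.27,0,0,0,-0.379]]' -1
```

```text
time_s: 1.92
position: [0.4409, -0.2867, 0.2478]
tcp_rot: [[0.957, -0.291, 0.0], [-0.291, -0.957, -0.0], [0.0, -0.0, -1.0]]
force: [0.3, -0.2, -0.2]
opening: 0.485
grasp_force: 0.0
```

```bash
python3 -m handwheel '[[0.015,0.023,0,0,0,0],[0.03,0.046,0,0,0,0],[0.045,0.07,-0.02,0,0,0],[0.06,0.095,-0.04,0,0,0],[0.076,0.117,-0.06,0,0,0],[0.076,0.117,-0.08,0,0,0],[0.076,0.117,-0.08,0,0,0],[0.076,0.117,-0.08,0,0,0]]'
python3 - <<'E'
from h import *
np.set_printoptions(precision=4,suppress=True)
for cam in("wrist","side"):
    s=bot.read_state();im,d=cams.capture(cam);cv2.imwrite(f"pics/{cam}1.png",im)
    r=models.tip_of("blue_pad",cam)[:1]
    for x in r: print(cam,x,world(cam,x["position"],d,s))
print(s["position"],s["opening"])
E
```

```text
time_s: 2.58
position: [0.5157, -0.1712, 0.1669]
tcp_rot: [[0.958, -0.288, -0.002], [-0.288, -0.958, 0.001], [-0.003, -0.0, -1.0]]
force: [0.4, 0.6, 0.3]
opening: 0.01
grasp_force: 0.0
wrist {'position': [324.2, 223.9], 'conf': 0.74} [ 0.5159 -0.1737  0.0998]
side {'position': [352.7, 151.9], 'conf': 0.73} [ 0.5187 -0.1878  0.0969]
[ 0.5166 -0.1727  0.1685] 0.0014845484145613913
```

View pics/wrist1.png

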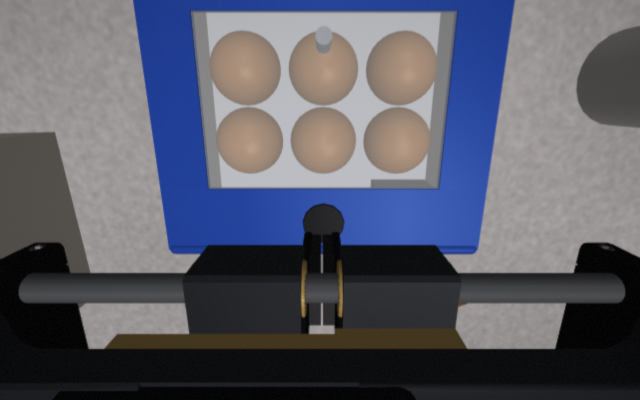

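Shut fingertips hang right over the black spot, which shows at (323,222) in the wrist view. I press down gently next.

```bash
python3 -m handwheel '[[0,0,-0.02,0,0,0],[0,0,-0.035,0,0,0],[0,0,-0.04,0,0,0],[0,0,-0.042,0,0,0],[0,0,-0.044,0,0,0],[0,0,-0.045,0,0,0],[0,0,-0.045,0,0,0],[0,0,-0.045,0,0,0]]'
```

```text
time_s: 3.45
position: [0.5164, -0.172, 0.1233]
tcp_rot: [[0.957, -0.289, 0.001], [-0.289, -0.957, -0.001], [0.001, 0.0, -1.0]]
force: [-3.2, -0.5, 4.3]
opening: 0.004
grasp_force: 1.8
```

```bash
python3 -m handwheel '[[0,0,-0.001,0,0,0],[0,0,-0.002,0,0,0],[0,0,-0.003,0,0,0],[0,0,-0.004,0,0,0],[0,0,-0.004,0,0,0],[0,0,-0.004,0,0,0],[0,0,-0.004,0,0,0],[0,0,-0.004,0,0,0]]'
```

```text
time_s: 4.12
position: [0.5165, -0.172, 0.12]
tcp_rot: [[0.957, -0.289, 0.001], [-0.289, -0.957, -0.001], [0.001, 0.001, -1.0]]
force: [-4.9, -0.7, 12.5]
opening: 0.007
grasp_force: 6.6
```

```bash
python3 -m handwheel '[[0,0,0.035,0,0,0],[-0.025,0.007,0.065,0,0,0],[-0.06,0.018,0.075,0,0,0],[-0.09,0.027,0.08,0,0,0],[-0.1,0.03,0.08,0,0,0],[-0.1,0.03,0.08,0,0,0],[-0.1,0.03,0.08,0,0,0],[-0.1,0.03,0.08,0,0,0]]'
python3 - <<'E'
from h import *
np.set_printoptions(precision=4,suppress=True)
for cam in("side","wrist"):
    s=bot.read_state();im,d=cams.capture(cam);cv2.imwrite(f"pics/{cam}2.png",im)
    for q in("blue_edge","blue_pad"):
      for x in models.tip_of(q,cam)[:1]: print(cam,q,x,world(cam,x["position"],d,s))
print(s["position"],s["force"])
E
```

```text
time_s: 4.78
position: [0.4184, -0.1428, 0.1985]
tcp_rot: [[0.957, -0.289, 0.003], [-0.289, -0.957, -0.001], [0.003, 0.001, -1.0]]
force: [0.3, -0.5, 0.1]
opening: 0.005
grasp_force: 0.0
side blue_edge {'position': [344.6, 117.6], 'conf': 0.68} [ 0.5503 -0.1985  0.2075]
side blue_pad {'position': [341.7, 119.6], 'conf': 0.86} [ 0.5574 -0.1929  0.2038]
[ 0.4177 -0.1424  0.1982] [-0.0271 -0.1461 -0.2705]
```

View pics/side2.png

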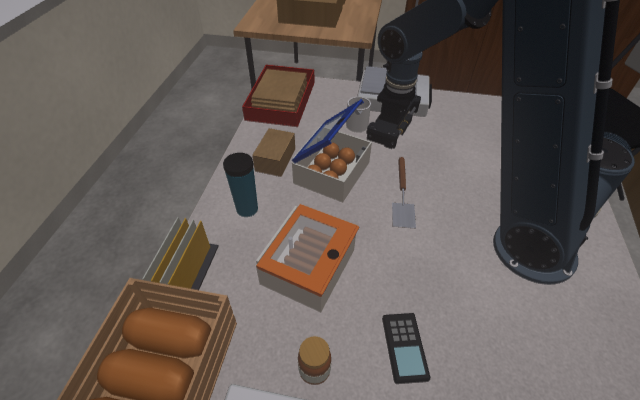

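The side view shows the blue lid ajar, its edge at about (350,110), clear of the hand. The orange case is still shut. I now push the lid along its arc.

```bash
python3 -m handwheel '[[0.019,-0.006,0.003,0,0,0],[0.038,-0.011,0.006,0,0,0],[0.057,-0.017,0.01,0,0,0],[0.075,-0.023,0.01,0,0,0],[0.09,-0.027,0.01,0,0,0],[0.1,-0.03,0.01,0,0,0],[0.107,-0.032,0.01,0,0,0],[0.11,-0.033,0.01,0,0,0]]' && python3 -m handwheel '[[0.01,-0.003,0.003,0,0,0],[0.019,-0.006,0.007,0,0,0],[0.029,-0.009,0.012,0,0,0],[0.038,-0.012,0.016,0,0,0],[0.048,-0.014,0.02,0,0,0],[0.057,-0.017,0.024,0,0,0],[0.067,-0.02,0.028,0,0,0],[0.077,-0.023,0.032,0,0,0]]'
```

```text
time_s: 5.75
position: [0.5272, -0.175, 0.2082]
tcp_rot: [[0.957, -0.289, 0.0], [-0.289, -0.957, -0.0], [0.0, 0.0, -1.0]]
force: [0.4, -1.1, 0.3]
opening: 0.006
grasp_force: 0.0
time_s: 6.42
position: [0.6025, -0.1973, 0.2404]
tcp_rot: [[0.957, -0.289, -0.002], [-0.289, -0.957, 0.001], [-0.002, -0.0, -1.0]]
force: [-0.3, 0.1, -0.5]
opening: 0.008
grasp_force: 0.2
```

Run:
```python
from h import *
im,d=cams.capture("side");cv2.imwrite("pics/side3.png",cv2.resize(im[40:240,220:460],None,fx=3,fy=3))
```

```text
(no output)
```

View pics/side3.png

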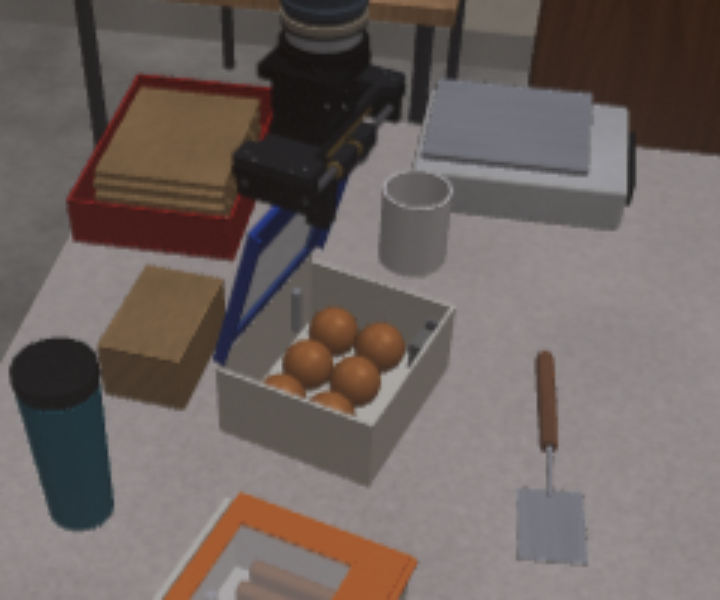

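The lid is at about 75°, with the fingers behind its underside. I continue past upright.

```bash
python3 -m handwheel '[[0.01,-0.003,0.004,0,0,0],[0.019,-0.006,0.007,0,0,0],[0.029,-0.009,0.01,0,0,0],[0.038,-0.012,0.013,0,0,0],[0.048,-0.014,0.015,0,0,0],[0.058,-0.017,0.015,0,0,0],[0.068,-0.02,0.015,0,0,0],[0.077,-0.023,0.015,0,0,0]]' && python3 -m handwheel '[[0.001,0,0,0,0,0],[0,0,0,0,0,0],[-0.02,0.006,0,0,0,0],[-0.05,0.015,0,0,0,0],[-0.085,0.025,0,0,0,0],[-0.12,0.036,0,0,0,0],[-0.16,0.048,0,0,0,0],[-0.18,0.054,0,0,0,0]]' && python3 -m handwheel '[[0,0,0,0,0,0],[0,0,0,0,0,0],[0,0,0,0,0,0],[0,0,0,0,0,0],[0,0,0,0,0,0],[0,0,0,0,0,0],[0,0,0,0,0,0],[0,0,0,0,0,0]]'
python3 - <<'E'
from h import *
im,d=cams.capture("side");cv2.imwrite("pics/side4.png",im)
E
```

```text
time_s: 7.13
position: [0.6796, -0.2203, 0.2549]
tcp_rot: [[0.957, -0.289, -0.002], [-0.289, -0.957, 0.001], [-0.002, -0.0, -1.0]]
force: [0.4, 0.1, -0.5]
opening: 0.002
grasp_force: 0.1
time_s: 7.8
position: [0.4939, -0.1636, 0.255]
tcp_rot: [[0.957, -0.289, -0.006], [-0.289, -0.957, 0.003], [-0.007, -0.001, -1.0]]
force: [-0.9, 0.1, 0.4]
opening: 0.007
grasp_force: 0.0
time_s: 8.47
position: [0.5005, -0.1667, 0.2553]
tcp_rot: [[0.957, -0.289, -0.0], [-0.289, -0.957, 0.0], [-0.0, -0.0, -1.0]]
force: [1.1, 0.5, -0.4]
opening: 0.001
grasp_force: 0.0
```

View pics/side4.png

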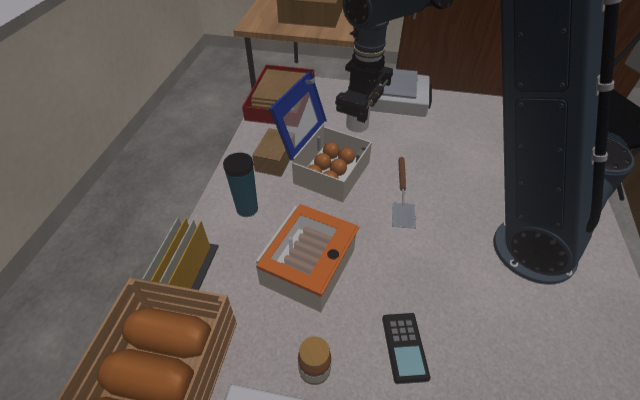

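The blue lid leans back past upright, with its edge around (298,90). The hand is clear, and the orange case and loose items have not moved. I wait a moment to confirm the lid has settled, then hand in.

```bash
python3 -m handwheel '[[0,0,0,0,0,0],[0,0,0,0,0,0],[0,0,0,0,0,0],[0,0,0,0,0,0],[0,0,0,0,0,0],[0,0,0,0,0,0],[0,0,0,0,0,0],[0,0,0,0,0,0]]' >/dev/null
python3 - <<'E'
from h import *
def tilt():
    im,d=cams.capture("side");hsv=cv2.cvtColor(im,cv2.COLOR_BGR2HSV)
    m=cv2.inRange(hsv,(105,120,50),(130,255,255));m[:60]=0;m[180:]=0
    ys,xs=np.nonzero(m);P=[]
    c=np.array([.957,-.289])
    for x,y in zip(xs,ys):
        if d[y,x]>0 and 265<x<335:
            X=world("side",(x,y),d);P.append([(X[:2]-[.660,-.216])@c,X[2]-.096])
    P=np.array(P);hi=P[P[:,1]>.1]
    return len(P),np.degrees(np.arctan2(np.median(hi[:,1]),-np.median(hi[:,0]))),xs.mean(),ys.mean()
a=tilt();print(a)
im=cv2.imread("pics/side4.png");hsv=cv2.cvtColor(im,cv2.COLOR_BGR2HSV)
m=cv2.inRange(hsv,(105,120,50),(130,255,255));m[:60]=0;m[180:]=0;ys,xs=np.nonzero(m);print("earlier",xs.mean(),ys.mean())
if a[1]>97: print(bot.hand_in())
E
```

```text
(1517, np.float64(107.189720140716), np.float64(296.6576872536137), np.float64(111.00985545335085))
earlier 296.595926412615 111.10578186596584
the job is handed in; nothing more can be done
None
```

The blue case is open: its lid rests leaning back at about 107°, near its 1.9 rad stop, and did not move while I watched it. The hand is clear, the orange case is still shut, nothing else on the table looked moved, and the job is handed in.

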